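Load and clamp the platform shaker

ROBOT

A 7-joint arm with a two-finger parallel gripper is mounted at the origin on the work surface. World frame = base frame: x ahead of the robot, y to its left, z up, the work surface at z = 0. Lengths are in m, angles in rad, forces in N, time in s.
With the tool pointing down it reaches from about 0.425 to 0.95 m from the base axis. Payload 4.7 kg.
Tool frame: the origin (TCP) lies on the centre line of the jaws, within the pads' length; the fingertips stand robot.nose_length ahead of it and the grasp point (between the pads) lies 8 mm behind it (robot.nose_length is the distance from the TCP to the fingertips, in m); z points along the fingers, x is the direction in which the jaws open and shut, and the axes are right-handed (so a half turn about z gives the same grasp; the last joint's range is limited). The gripper opens to 85 mm and grips with 20 to 120 N. Pads are 22 mm wide; open, the fingers measure 114 mm over their backs; the gripper's body (76 mm by 85 mm) begins 54 mm behind the grasp point. The pads swing forward as they close: fully open they stand 13 mm farther back than shut.
Start: joints at [-1.335, 0.469, -0.049, 1.532, 0.024, 1.141, -0.082], TCP at [0.177, 0.652, 0.242] pointing down, gripper open.
Joint ranges: [-2.59, 2.59], [-0.33, 1.99], [-1.39, 1.29], [0.1, 2.45], [-1.04, 4.18], [0.21, 1.99], [-2.66, 2.66]. Speed limits (rad/s): [2.57, 2.57, 3.14, 3.14, 3.14, 3.14, 3.14].

INTERFACE

Orientations are given as [roll, pitch, yaw] about the fixed x, y, z axes, in that order (R = Rz(yaw) Ry(pitch) Rx(roll)).
In Python, from plant import robot gives the robot as it stands. Calls block until the motion is done:
- robot.goto(position, orientation): joint-space move of the TCP to a pose.
- robot.move_straight(position, vel=0.15, attitude=None, contact_N=None): straight line of the TCP; attitude=None keeps the orientation; vel is the mean speed in m/s. With contact_N (N) it stops when the force on the tool has changed by that much, and returns True; else False.
- robot.move_joints(angles): joint-space move.
- robot.grip(opening, strength=None): opening from 0.0 (shut) to 1.0 (fully open); strength is the grip in N (None keeps the last); returns when the fingers have stopped.
- robot.sleep(seconds).
- robot.inverse_kinematics(position, orientation): joint angles nearest the present ones, or None.
- robot.sense(): the state.
- robot.grab_frame(name): name is "side" or "top" or "wrist"; returns a dict with "image" (384x512x3 uint8, red, green, blue), "range_z" (384x512 float32, m along the optical axis (not along the pixel's ray), 0 where there is no reading), "fx", "fy", "cx", "cy" (pixels), "dist_coeffs" ([k1, k2, p1, p2, k3] as OpenCV has them; the pictures are not rectified), "R" (3x3) and "t" (3): a world point X has camera coordinates R X + t. Camera axes: x right, y down, z forward; pixel columns grow to the right and rows downward; lengths in m; the calibration is good to about 2 mm. A picture is of the moment at which its call begins.
A pose or a line that the arm cannot do raises robot.IKError and nothing moves.
- robot.close_job(): hands the job in, once; it reports no verdict.
The state is a dict: "t": time; "joint_pos": joint angles; "joint_velocities": joint speeds; "effort": joint torques, N m; "tcp_pos": TCP position; "tcp_rot": TCP orientation; "wrist_force": force on the tool from outside, world axes, zero at the start; "torque": the same for the moment, N m; "opening": opening from 0.0 (shut) to 1.0 (fully open).
Only numpy, scipy, OpenCV 4.12 (cv2) and the standard library are available. Lean on these libraries where they do the work, as an engineer would, in place of code of your own. Each camera call takes 0.05 s, during which the arm holds its last target. There are 200 camera calls.

TASK

Before anything goes on the shaker, turn the white speed knob anticlockwise to its off stop; then set every sample box, lid up, flat in a nest of its own on the platform and push that nest's red toggle handle over past its dead point so the pad locks down on the lid. When all the boxes are clamped, turn the orange timer knob clockwise all the way to its end stop. Leave the other things on the bench where they are.

Things in the scene. Friction and masses are not known exactly. Their poses are not given: they have to be found in the camera images.
- box1: Loose lidded sample box with a blue lid and white base, 100 (its x) x 60 (its y) x 45 mm high, 0.18 to 0.35 kg; origin at the centre of its underside, z up. Starts on the bench to the robot's right. One of the three boxes may be absent (two or three are present).
- box2: Loose lidded sample box with a green lid and white base, 100 (its x) x 60 (its y) x 45 mm high, 0.18 to 0.35 kg; origin at the centre of its underside, z up. Starts on the bench to the robot's right. One of the three boxes may be absent (two or three are present).
- box3: Loose lidded sample box with a yellow lid and white base, 100 (its x) x 60 (its y) x 45 mm high, 0.18 to 0.35 kg; origin at the centre of its underside, z up. Starts on the bench to the robot's right. One of the three boxes may be absent (two or three are present).
- nest1 (a point): Floor centre of the rightmost (lowest y) of 3 nests, 110 mm apart, on the fixed shaker's black platform, 60 mm above the bench; x away from the robot, y left, z up. Shallow aluminium frame, 110 (x) x 70 (y) mm inside, lips 8 mm high; takes any one box lengthwise. The clamp's steel block, 45 mm high, begins 65 mm from the centre at +x.
- pivot1 (a point): Pivot (axis along the shaker's y) of the toggle clamp handle of nest 1: 96 mm in x and 34 mm in y from the nest centre, 57 mm above the nest floor. The hold-down arm turns in the plane y = 0 of the nest about an axis 26 mm nearer the nest and 10 mm higher; open, it stands up 66 mm above that axis, leaning away from the nest.
- handle1 (a joint): Red clamp handle 1 (rad): rod with an 18 mm round grip 40 to 100 mm from its pivot. 0 (start) = open, upright, leaning 0.1 to the shaker's +x; grows as pushed to +x and down. Pad meets a lid at about 1.2, then pushes back (some 5 N at the handle) until the dead point at 1.45; past it, it snaps to the stop at 1.57 (about level, locked). Pull it back up to open.
- pad1: Black round rubber pad (22 mm across) on the sprung spindle at the end of hold-down arm 1; origin at the centre of its pressing face. Clamped, it presses about 15 N on the lid, 10 mm beyond the box centre.
- nest2 (a point): Floor centre of the middle of 3 nests, 110 mm apart, on the fixed shaker's black platform, 60 mm above the bench; x away from the robot, y left, z up. Shallow aluminium frame, 110 (x) x 70 (y) mm inside, lips 8 mm high; takes any one box lengthwise. The clamp's steel block, 45 mm high, begins 65 mm from the centre at +x.
- pivot2 (a point): Pivot (axis along the shaker's y) of the toggle clamp handle of nest 2: 96 mm in x and 34 mm in y from the nest centre, 57 mm above the nest floor. The hold-down arm turns in the plane y = 0 of the nest about an axis 26 mm nearer the nest and 10 mm higher; open, it stands up 66 mm above that axis, leaning away from the nest.
- handle2 (a joint): Red clamp handle 2 (rad): rod with an 18 mm round grip 40 to 100 mm from its pivot. 0 (start) = open, upright, leaning 0.1 to the shaker's +x; grows as pushed to +x and down. Pad meets a lid at about 1.2, then pushes back (some 5 N at the handle) until the dead point at 1.45; past it, it snaps to the stop at 1.57 (about level, locked). Pull it back up to open.
- pad2: Black round rubber pad (22 mm across) on the sprung spindle at the end of hold-down arm 2; origin at the centre of its pressing face. Clamped, it presses about 15 N on the lid, 10 mm beyond the box centre.
- nest3 (a point): Floor centre of the leftmost (highest y) of 3 nests, 110 mm apart, on the fixed shaker's black platform, 60 mm above the bench; x away from the robot, y left, z up. Shallow aluminium frame, 110 (x) x 70 (y) mm inside, lips 8 mm high; takes any one box lengthwise. The clamp's steel block, 45 mm high, begins 65 mm from the centre at +x.
- pivot3 (a point): Pivot (axis along the shaker's y) of the toggle clamp handle of nest 3: 96 mm in x and 34 mm in y from the nest centre, 57 mm above the nest floor. The hold-down arm turns in the plane y = 0 of the nest about an axis 26 mm nearer the nest and 10 mm higher; open, it stands up 66 mm above that axis, leaning away from the nest.
- handle3 (a joint): Red clamp handle 3 (rad): rod with an 18 mm round grip 40 to 100 mm from its pivot. 0 (start) = open, upright, leaning 0.1 to the shaker's +x; grows as pushed to +x and down. Pad meets a lid at about 1.2, then pushes back (some 5 N at the handle) until the dead point at 1.45; past it, it snaps to the stop at 1.57 (about level, locked). Pull it back up to open.
- pad3: Black round rubber pad (22 mm across) on the sprung spindle at the end of hold-down arm 3; origin at the centre of its pressing face. Clamped, it presses about 15 N on the lid, 10 mm beyond the box centre.
- speed_grip (a point): On the vertical axis of the white speed knob, the near (-x) one of two, 110 mm apart, on the shaker's fixed cream control unit (200 x 100 x 45 mm, blue top) at the left. The bar grip is 49 mm long along this point's x (turns with the knob), 14 mm wide, from 23 mm below to 7 mm above this point; a 52 mm disc lies below it.
- speed (a joint): Angle of the white speed knob (rad), range 0 to 2.6, growing clockwise seen from above; light friction, stays where it is left. The speed is off at 0, the anticlockwise end stop. Starts at 1.0 to 2.4.
- timer_grip (a point): On the vertical axis of the orange timer knob, the far (+x) one of two, 110 mm apart, on the shaker's fixed cream control unit (200 x 100 x 45 mm, blue top) at the left. The bar grip is 49 mm long along this point's x (turns with the knob), 14 mm wide, from 23 mm below to 7 mm above this point; a 52 mm disc lies below it.
- timer (a joint): Angle of the orange timer knob (rad), range 0 to 2.6, growing clockwise seen from above; light friction, stays where it is left. The timer is full at 2.6, the clockwise end stop. Starts at 0 to 0.7.
- washbottle: Bystander, loose: white wash bottle, 60 mm across, 150 mm high; origin at the centre of its underside. Not part of the job: leave it where it is.
- amber: Bystander, loose: amber glass bottle, 60 mm across, 110 mm high; origin at the centre of its underside. Not part of the job: leave it where it is.
- tub: Bystander, loose: black bowl, 100 mm across, 55 mm high; origin at the centre of its underside. Not part of the job: leave it where it is.
- beaker: Bystander, loose: glass beaker, 70 mm across, 90 mm high; origin at the centre of its underside. Not part of the job: leave it where it is.
- marker: Bystander, loose: marker pen lying, 130 x 15 x 15 mm; origin at the centre of its underside. Not part of the job: leave it where it is.
There are look-alikes about, which are no part of the job. Leave any pink or purple look-alike of the box2 alone.

How it is judged:
By the outcome, as a careful person would: the job done as asked, in the order asked, and still so for the second after the job is handed in, with the robot touching nothing.
Of box1, box2, box3 only 2 to 3 are there at a start; the rules pass over those that are not, and their reading is None.
At some moment in a run one of box1, box2, box3 may be knocked a few centimetres aside while the robot is not near it.
Once in a run the grip may slacken for a moment while it holds something.
It also fails if it takes over 210 s, if anything falls off the work surface, if the arm or the gripper's body presses on something with over 40 N, if the wrist force passes 120 N, or if a joint passes its speed limit or range.

## Working session

There is one attempt and no reset: what is moved stays moved. The work goes in short steps, each a Python script; the robot and the scene stay as the last script left them, time stands still between calls to the robot, and variables do not carry over. Pictures are saved under pics/ and viewed, about 12 in all and at most 16, crops included, and the job is handed in when it is done.

```bash
ls; mkdir -p pics; python3 - <<'E'
from plant import robot
import cv2
s=robot.sense(); print(s, robot.nose_length)
for n in ["top","side"]:
    f=robot.grab_frame(n); cv2.imwrite(f"pics/{n}0.png",f["image"][:,:,::-1]); print(n,f["fx"],f["fy"],f["cx"],f["cy"],f["dist_coeffs"],f["R"],f["t"])
E
```

```text
pics
{'t': 0.0, 'joint_pos': array([-1.33492248,  0.46947134, -0.04857206,  1.53370098,  0.02410196,
        1.14103327, -0.08229826]), 'joint_velocities': array([-0.00065473,  0.00079096,  0.00012638, -0.0006008 ,  0.00168729,
        0.00042599, -0.00089485]), 'effort': array([-4.54303313e-05, -5.10301709e+01, -4.59967658e-02, -2.37721950e+01,
        1.08069493e-02,  7.35691778e-03, -7.87323273e-06]), 'tcp_pos': array([0.17649427, 0.65091986, 0.24123821]), 'tcp_rot': array([3.14150424e+00, 2.02535041e-03, 1.30603631e+00]), 'wrist_force': array([-0.50835942, -0.16351273, -1.04375631]), 'torque': array([-0.0232588 , -0.03002568, -0.06623221]), 'opening': 1.0026336690177176} 0.011
top 455.0809241414023 455.0809241414023 252.1487995751951 184.36258406864013 [-0.03289293  0.          0.          0.          0.        ] [[-0.00922626 -0.99988477  0.01205506]
 [-0.99732574  0.00832725 -0.07260873]
 [ 0.07249998 -0.01269273 -0.99728765]] [-0.02005919  0.46110937  1.51163956]
side 473.41937554869753 473.41937554869753 252.33820152224598 187.08047488755628 [-0.20136546  0.          0.          0.          0.        ] [[ 0.77994515 -0.62584636  0.00137894]
 [-0.37396486 -0.46780867 -0.80081542]
 [ 0.50183249  0.62407643 -0.59890965]] [-0.37996602  0.28681776  1.16265065]
```

View pics/top0.png

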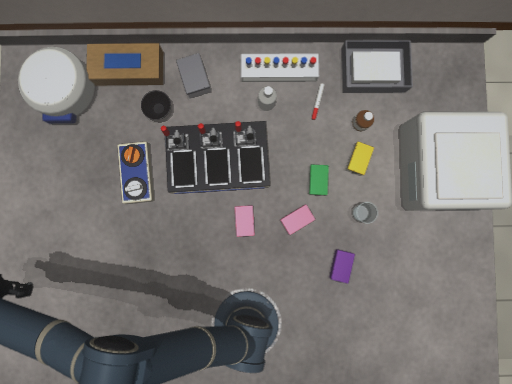

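View pics/side0.png

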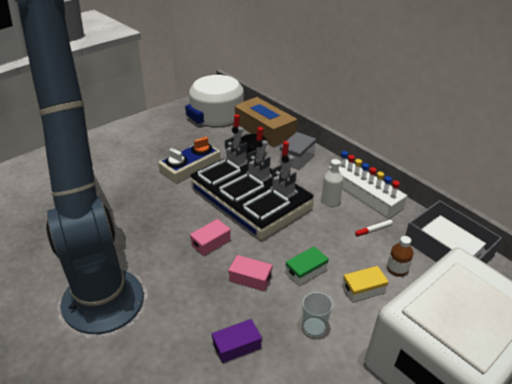

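```bash
cat > h.py <<'E'
import numpy as np, cv2
from plant import robot
def cloud(f):
    "world xyz per pixel (HxWx3), nan without reading"
    K=np.array([[f["fx"],0,f["cx"]],[0,f["fy"],f["cy"]],[0,0,1]]); z=f["range_z"]; h,w=z.shape
    u,v=np.meshgrid(np.arange(w),np.arange(h))
    n=cv2.undistortPoints(np.stack([u,v],-1).reshape(-1,1,2).astype(np.float64),K,np.array(f["dist_coeffs"])).reshape(h,w,2)
    c=np.dstack([n*z[...,None],z]).astype(float); c[z<=0]=np.nan
    return (c-np.array(f["t"]))@np.array(f["R"])
def hsv(f): return cv2.cvtColor(f["image"],cv2.COLOR_RGB2HSV)
def project(f,P):
    K=np.array([[f["fx"],0,f["cx"]],[0,f["fy"],f["cy"]],[0,0,1]])
    return cv2.projectPoints(np.atleast_2d(np.asarray(P,float)),cv2.Rodrigues(np.array(f["R"]))[0],np.array(f["t"],float),K,np.array(f["dist_coeffs"]))[0].reshape(-1,2)
def rects(mask,W,minpx=60):
    "min-area rects in world xy of the connected parts of a mask"
    n,l,st,_=cv2.connectedComponentsWithStats(mask.astype(np.uint8)); out=[]
    for i in range(1,n):
        if st[i,4]<minpx: continue
        p=W[l==i]; p=p[~np.isnan(p[:,0])]
        if len(p)<minpx: continue
        (cx,cy),(a,b),ang=cv2.minAreaRect(p[:,:2].astype(np.float32))
        if a<b: a,b,ang=b,a,ang+90
        out.append((st[i,4],tuple(np.round(st[i,:4],0)),round(cx,4),round(cy,4),round(float(np.median(p[:,2])),4),round(a,4),round(b,4),round((ang+90)%180-90,1)))
    return out
E
python3 - <<'E'
from h import *
f=robot.grab_frame("top"); W=cloud(f); H=hsv(f); h,s,v=[H[...,i].astype(int) for i in range(3)]; z=W[...,2]
for n,m in dict(green=(abs(h-65)<15)&(s>120)&(z>.03),yellow=(abs(h-25)<6)&(s>150)&(z>.03)&(z<.06),orange=(abs(h-12)<6)&(s>150)&(z>.05),
  red=((h<5)|(h>175))&(s>150)&(z>.08),blue=(abs(h-115)<10)&(s>120)&(z>.02)&(z<.1),frame=(v>150)&(s<50)&(z>.055)&(z<.08),plat=(z>.05)&(z<.075)).items():
    print(n); [print("  ",r) for r in rects(m,W,25)]
im=f["image"][80:240,100:390,::-1]; cv2.imwrite("pics/crop1.png",cv2.resize(im,None,fx=2.7,fy=2.7,interpolation=cv2.INTER_CUBIC))
w=robot.grab_frame("wrist"); R=np.array(w["R"]); print("wristcam pos",-R.T@w["t"],"axis",R[2],"right",R[0],w["fx"],w["dist_coeffs"])
E
```

```text
green
   (np.int32(500), (np.int32(310), np.int32(165), np.int32(18), np.int32(30)), 0.4735, -0.2435, 0.0452, 0.0978, 0.0566, -3.7)
yellow
   (np.int32(514), (np.int32(348), np.int32(142), np.int32(26), np.int32(33)), 0.5451, -0.385, 0.0445, 0.0991, 0.0598, -20.2)
orange
   (np.int32(82), (np.int32(124), np.int32(146), np.int32(9), np.int32(17)), 0.5603, 0.3815, 0.0866, 0.0492, 0.0339, -12.3)
   (np.int32(73), (np.int32(131), np.int32(148), np.int32(9), np.int32(15)), 0.5555, 0.3566, 0.0585, 0.0485, 0.0191, -12.3)
red
   (np.int32(33), (np.int32(235), np.int32(121), np.int32(6), np.int32(10)), 0.6243, 0.0189, 0.2155, 0.0169, 0.0147, 27.8)
   (np.int32(41), (np.int32(198), np.int32(124), np.int32(6), np.int32(9)), 0.6178, 0.1294, 0.2134, 0.0181, 0.0145, -7.9)
   (np.int32(41), (np.int32(161), np.int32(126), np.int32(7), np.int32(9)), 0.6125, 0.2383, 0.2142, 0.0187, 0.0146, 44.6)
blue
   (np.int32(497), (np.int32(105), np.int32(54), np.int32(36), np.int32(14)), 0.8673, 0.3991, 0.0821, 0.119, 0.0485, 89.8)
   (np.int32(106), (np.int32(43), np.int32(114), np.int32(28), np.int32(6)), 0.68
[... 3514 characters left out ...]
p.int32(267), (np.int32(119), np.int32(144), np.int32(26), np.int32(27)), 0.5564, 0.3699, 0.0552, 0.0759, 0.0741, 40.1)
   (np.int32(280), (np.int32(122), np.int32(177), np.int32(26), np.int32(23)), 0.4482, 0.3598, 0.0551, 0.0748, 0.0745, 21.4)
   (np.int32(52), (np.int32(365), np.int32(203), np.int32(10), np.int32(19)), 0.3659, -0.4064, 0.064, 0.0597, 0.0257, 9.6)
   (np.int32(31), (np.int32(233), np.int32(307), np.int32(18), np.int32(6)), 0.0601, 0.0147, 0.0682, 0.056, 0.0071, -77.4)
wristcam pos [0.10447904 0.67039713 0.37486857] axis [ 0.28380299 -0.07814033 -0.95569344] right [ 0.26235097  0.96497201 -0.00099115] 306.3966378708067 [0.01931707 0.         0.         0.         0.        ]
```

View pics/crop1.png

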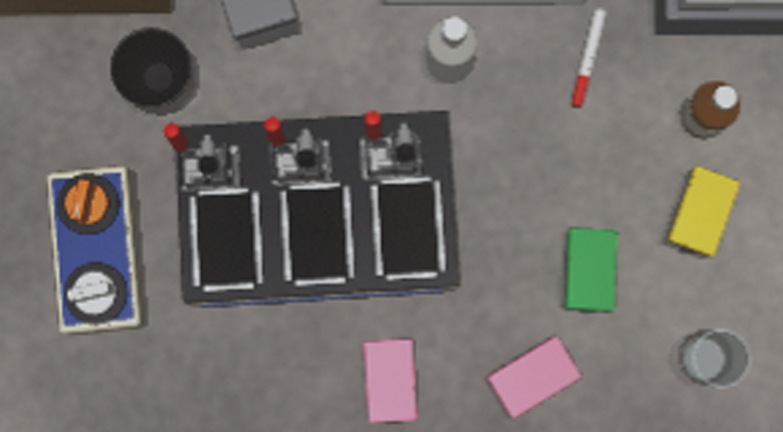

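```bash
cat >> h.py <<'E'
def bar(f,c,z0=.072,z1=.1,r=.035):
    "centre, long-axis angle, top z of a knob's bar near xy c"
    W=cloud(f).reshape(-1,3); W=W[~np.isnan(W[:,0])]
    p=W[(np.hypot(W[:,0]-c[0],W[:,1]-c[1])<r)&(W[:,2]>z0)&(W[:,2]<z1)]
    (cx,cy),(a,b),ang=cv2.minAreaRect(p[:,:2].astype(np.float32))
    if a<b: a,b,ang=b,a,ang+90
    return np.array([cx,cy]),np.radians(ang),np.percentile(p[:,2],[5,50,95]).round(4),(round(a,4),round(b,4)),len(p)
def snap(f,n): cv2.imwrite(f"pics/{n}.png",f["image"][:,:,::-1])
DOWN=lambda yaw:[np.pi,0,yaw]
E
python3 - <<'E'
from h import *
robot.goto([.44,.36,.26],DOWN(.26))
s=robot.sense(); print(s["t"],s["tcp_pos"],s["tcp_rot"],s["joint_pos"])
f=robot.grab_frame("wrist"); snap(f,"w1")
t=robot.grab_frame("top")
for c in [(.448,.36),(.556,.37)]:
    for fr in (f,t):
        try: print(bar(fr,c))
        except Exception as e: print(e)
E
```

```text
1.6583 [0.43869168 0.36208439 0.25975137] [-3.14083473e+00  5.60071909e-04  2.63960456e-01] [-0.98505616  0.2813614   0.27549683  1.78331862 -0.08639807  1.08870695
 -0.41577372]
(array([0.45061612, 0.35980782]), np.float64(1.7877425058435794), array([0.083 , 0.0904, 0.0918]), (0.0497, 0.014), 672)
(array([0.44877395, 0.35977462]), np.float64(1.8131913070357266), array([0.0762, 0.0875, 0.0926]), (0.0498, 0.0146), 79)
(array([0.55952424, 0.3703388 ]), np.float64(2.9492720759955575), array([0.0769, 0.0901, 0.0915]), (0.0502, 0.0146), 735)
(array([0.55803967, 0.37077299]), np.float64(2.893451021125006), array([0.0774, 0.0871, 0.0929]), (0.0492, 0.0149), 85)
```

View pics/w1.png

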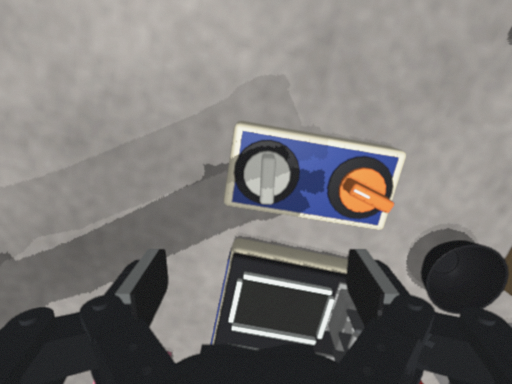

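```bash
cat >> h.py <<'E'
def turn(sign,dq=.1,tmax=.5,most=2.75):
    "turn the last joint in steps until the twisting moment jumps; returns angle turned"
    q=np.array(robot.sense()["joint_pos"]); q0=q[6]; m=[]
    while abs(q[6]-q0)<most and abs(q[6]+sign*dq)<2.64:
        q[6]+=sign*dq; robot.move_joints(q); s=robot.sense()
        m.append(float(s["torque"][2])); 
        if abs(m[-1])>tmax: break
    print("turned",round(q[6]-q0,2),"q7",round(q[6],2),"yaw",round(s["tcp_rot"][2],3),"Mz",np.round(m,2),"t",s["t"],"F",s["wrist_force"].round(1))
E
python3 - <<'E'
from h import *
robot.goto([.4502,.3598,.13],DOWN(.217))
q=robot.sense()["joint_pos"].copy(); print(q); y0=robot.sense()["tcp_rot"][2]; q[6]+=.15; robot.move_joints(q); s=robot.sense(); print("dyaw for +q7",s["tcp_rot"][2]-y0, s["tcp_pos"])
q[6]-=.15; robot.move_joints(q)
robot.grip(.5); 
c=robot.move_straight([.4502,.3598,.079],vel=.08,contact_N=8); s=robot.sense(); print("contact",c,s["tcp_pos"],s["wrist_force"])
if not c:
    robot.grip(0,30); s=robot.sense(); print(s["opening"],s["torque"],s["wrist_force"],s["t"])
E
```

```text
[-0.94884447  0.43769233  0.26133645  1.89454225 -0.14942333  0.8270141
 -0.39175131]
dyaw for +q7 0.1474089348686587 [0.45166125 0.3621809  0.13305075]
contact False [0.45049993 0.35995478 0.07916393] [ 0.01688817  0.6051317  -0.41316026]
0.15804988987078272 [-0.07366708  0.09374134  0.01124326] [-0.62480049 -0.44218347  2.2145343 ] 4.5167
```

```bash
python3 - <<'E'
from h import *
turn(+1)
s=robot.sense(); print(s["tcp_pos"],s["opening"],s["torque"])
E
```

```text
turned 1.5 q7 1.13 yaw 1.707 Mz [ 0.05  0.01  0.06  0.01  0.03  0.05  0.02  0.07  0.08 -0.02  0.02 -0.01
  0.08  0.02 -1.13] t 8.2667 F [ 3.9  4.3 -3.9]
[0.45082976 0.36044432 0.07978206] 0.15260645317938046 [ 0.67818839 -0.81451178 -1.12789101]
```

```bash
python3 - <<'E'
from h import *
robot.grip(.5); p=robot.sense()["tcp_pos"].copy(); p[2]=.2; robot.move_straight(p,vel=.2)
robot.goto([.47,-.2,.3],DOWN(np.pi/2)); robot.grip(1.0)
t=robot.grab_frame("top"); snap(t,"top2"); b=bar(t,(.449,.36)); print(b, "deg",np.degrees(b[1])); print("timer",bar(t,(.558,.37)))
f=robot.grab_frame("wrist"); snap(f,"w2")
for n,fr in (("top",t),("wrist",f)):
    W=cloud(fr);H=hsv(fr);h,s,v=[H[...,i].astype(int) for i in range(3)]; z=W[...,2]
    print(n,"G",rects((abs(h-65)<15)&(s>120)&(z>.036)&(z<.06),W,100),"Y",rects((abs(h-25)<6)&(s>150)&(z>.036)&(z<.06),W,100))
s=robot.sense(); print(s["t"],s["tcp_pos"],s["joint_pos"])
E
```

```text
(array([0.4488388 , 0.36084154]), np.float64(0.12522741877143653), array([0.0754, 0.0872, 0.0926]), (0.0491, 0.0167), 86) deg 7.175002574920654
timer (array([0.55803049, 0.3704592 ]), np.float64(2.912236426822207), array([0.0739, 0.0878, 0.0944]), (0.049, 0.0155), 87)
top G [] Y [(np.int32(192), (np.int32(356), np.int32(142), np.int32(18), np.int32(33)), 0.5458, -0.385, 0.0452, 0.0987, 0.0594, -21.1)]
wrist G [(np.int32(3334), (np.int32(199), np.int32(125), np.int32(47), np.int32(76)), 0.4743, -0.2454, 0.0467, 0.097, 0.0581, -3.4)] Y [(np.int32(3070), (np.int32(91), np.int32(176), np.int32(60), np.int32(77)), 0.5455, -0.3852, 0.0464, 0.0977, 0.0584, -21.5)]
12.0583 [ 0.46999437 -0.19999986  0.30000297] [-0.42679215  0.1808578   0.86952036  1.87673974 -0.15105574  1.15168736
  2.06727295]
```

View pics/w2.png

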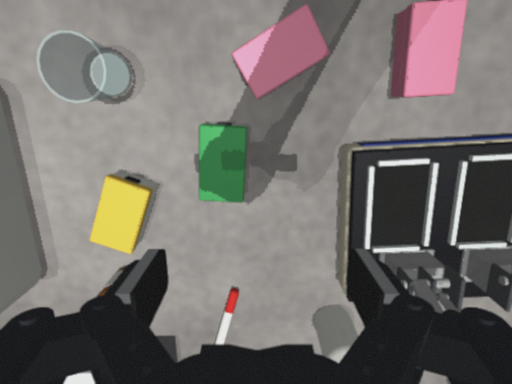

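```bash
cat >> h.py <<'E'
def pick(c,deg,off=-.010,z=.025):
    a=np.radians(deg); p=np.array([c[0]+off*np.cos(a),c[1]+off*np.sin(a)])
    robot.goto([*p,.14],DOWN(np.pi/2+a)); 
    hit=robot.move_straight([*p,z],vel=.1,contact_N=8); s=robot.sense(); print("hit",hit,s["tcp_pos"],s["wrist_force"].round(1))
    if hit: return
    robot.grip(0,50); s=robot.sense(); w0=s["wrist_force"][2]; print("opening",s["opening"],s["wrist_force"].round(1))
    robot.move_straight([*p,.15],vel=.12); s=robot.sense(); print("lifted",s["opening"],s["wrist_force"].round(1),s["joint_pos"].round(2),"t",s["t"])
SY=.055
N=lambda i:np.array([.5177,.0893])+(i-2)*.11*np.array([-np.sin(SY),np.cos(SY)])
E
python3 - <<'E'
from h import *
pick((.474,-.2452),-3.5)
snap(robot.grab_frame("wrist"),"w3"); snap(robot.grab_frame("side"),"s3")
E
```

```text
hit False [ 0.46444116 -0.24485007  0.02555366] [-0.4  0.1 -0.1]
opening 0.6927303039103873 [-0.6  1.2  5.6]
lifted 0.6987932889160279 [-0.8 -0.3 -3.6] [-0.23  0.42  0.82  2.02 -0.4   0.86  2.32] t 15.6083
```

View pics/s3.png

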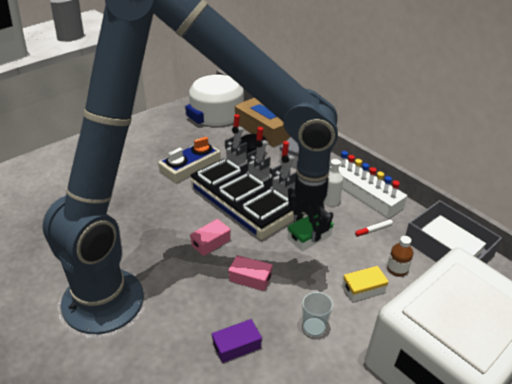

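```bash
cat >> h.py <<'E'
X=np.array([np.cos(SY),np.sin(SY)]); Y=np.array([-np.sin(SY),np.cos(SY)])
def place(i,off=-.010,dx=-.001,dy=0,z=.0845):
    p=N(i)+(off+dx)*X+dy*Y
    robot.move_straight([*p,.16],vel=.25,attitude=DOWN(np.pi/2+SY)); print("over",robot.sense()["opening"])
    robot.move_straight([*p,.105],vel=.12)
    hit=robot.move_straight([*p,z],vel=.05,contact_N=6); s=robot.sense(); print("hit",hit,s["tcp_pos"],s["wrist_force"].round(1),s["opening"],"t",s["t"])
def liddown(fr,names="GY"):
    W=cloud(fr);H=hsv(fr);h,s,v=[H[...,i].astype(int) for i in range(3)]; z=W[...,2]
    for n in names:
        m=((abs(h-65)<15)&(s>120)) if n=="G" else ((abs(h-25)<6)&(s>150))
        for r in rects(m&(z>.036)&(z<.15),W,100): 
            d=[np.array(r[2:4])-N(k) for k in (1,2,3)]; k=int(np.argmin([np.hypot(*e) for e in d]))
            print(n,r[2:], f"rel nest{k+1}",(d[k]@X).round(4),(d[k]@Y).round(4))
E
python3 - <<'E'
from h import *
place(2)
snap(robot.grab_frame("side"),"s4")
E
```

```text
over 0.6941625580408387
hit True [0.50669971 0.08909385 0.08559226] [-1.   0.2  5.8] 0.6895455475613325 t 18.225
```

```bash
python3 - <<'E'
from h import *
robot.grip(1.0); p=robot.sense()["tcp_pos"].copy(); robot.move_straight([*p[:2],.2],vel=.15)
robot.move_straight([*(p[:2]-.03*X),.27],vel=.3); f=robot.grab_frame("wrist"); snap(f,"w5"); liddown(f)
W=cloud(f); 
for i in (1,2,3):   # what stands at the clamp, in nest axes: x,z profile
    d=W[...,:2]-N(i); x=d@X; y=d@Y; m=(abs(y)<.012)&(x>.03)&(x<.13)&(W[...,2]>.1); print(i,m.sum(), x[m].min().round(3) if m.any() else None, W[...,2][m].max().round(3) if m.any() else None)
print(robot.sense()["t"])
E
```

```text
G (0.5235, 0.0918, 0.1067, 0.1118, 0.0639, 3.1) rel nest2 0.0059 0.0022
1 30 0.084 0.139
2 2115 0.03 0.204
3 19 0.082 0.139
20.025
```

View pics/w5.png

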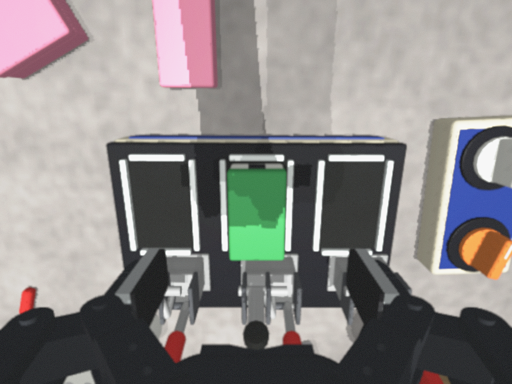

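```bash
cat >> h.py <<'E'
def clamp(i,r=.075,dy=.038):
    piv=N(i)+.096*X+dy*Y
    def T(phi,gap=0.):
        x=r*np.sin(phi)-(.009+gap)*np.cos(phi)-.011; z=.117+r*np.cos(phi)+(.009+gap)*np.sin(phi)
        return [*(piv+x*X),z+.011]
    robot.grip(0); a=DOWN(np.pi/2+SY); p=T(.1,.02)
    robot.goto([*p[:2],.27],a); robot.move_straight(p,vel=.15); 
    for phi in np.linspace(.1,1.68,12):
        hit=robot.move_straight(T(phi,-.001),vel=.1,contact_N=25); s=robot.sense(); print(round(phi,2),hit,s["wrist_force"].round(1),s["tcp_pos"].round(3))
        if hit: break
    return s
E
python3 - <<'E'
from h import *
clamp(2)
print(robot.sense()["t"]); snap(robot.grab_frame("side"),"s6")
E
```

```text
0.1 False [ 0.1 -1.2  1.3] [0.6   0.132 0.204]
0.24 False [ 0.1 -0.5 -0.4] [0.611 0.132 0.203]
0.39 False [ 0.2  0.4 -0.2] [0.621 0.133 0.2  ]
0.53 False [ 0.2 -0.  -0.6] [0.631 0.134 0.197]
0.67 False [ 0.  -0.  -0.3] [0.641 0.134 0.191]
0.82 False [-0.1 -0.3 -0.4] [0.65  0.135 0.185]
0.96 False [0.5 0.3 0.3] [0.657 0.135 0.177]
1.11 False [-0.3 -0.2  0.4] [0.664 0.135 0.168]
1.25 False [-0.3  0.1 -0.7] [0.669 0.136 0.158]
1.39 False [-1.   0.7  0.7] [0.673 0.136 0.149]
1.54 False [ 0.5 -0.4  1.2] [0.675 0.136 0.138]
1.68 True [-3.1  0.8  9.7] [0.677 0.136 0.131]
25.05
```

View pics/s6.png

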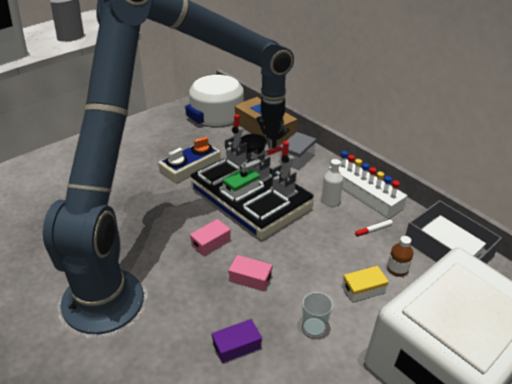

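```bash
python3 - <<'E'
from h import *
p=robot.sense()["tcp_pos"].copy(); robot.move_straight([*p[:2],.25],vel=.2)
robot.goto([.42,-.05,.3],DOWN(np.pi/2)); robot.grip(1.0)
f=robot.grab_frame("wrist"); snap(f,"w7"); W=cloud(f)
t=robot.grab_frame("top"); liddown(t); liddown(f)
im=np.hstack([f["image"][:,:,::-1],cv2.resize(t["image"][100:210,140:290,::-1],(512,384),interpolation=cv2.INTER_CUBIC)]); cv2.imwrite("pics/c7.png",cv2.resize(im,(800,300)))
for n,fr in(("t",t),("w",f)):
    W=cloud(fr);H=hsv(fr);h,s,v=[H[...,k].astype(int) for k in range(3)]; d=W[...,:2]-N(2); x=d@X-.096; y=d@Y-.034; m=((h<5)|(h>175))&(s>150)&(abs(y)<.03)&(x>-.03)&(x<.13)&(W[...,2]>.09)
    print(n,m.sum(), np.round(np.percentile(x[m],[5,95]),3) if m.any() else 0, np.round(np.percentile(W[...,2][m],[5,50,95]),3) if m.any() else 0, np.polyfit(x[m],W[...,2][m],1) if m.sum()>5 else 0)
    g=(abs(h-65)<15)&(s>120)&(abs(W[...,2]-.105)<.015)&(np.hypot(*np.moveaxis(d,-1,0))<.07); P=W[g]
    print(" lid plane",np.linalg.lstsq(np.c_[P[:,:2]-P[:,:2].mean(0),np.ones(len(P))],P[:,2],rcond=None)[0].round(4))
print(robot.sense()["t"])
E
```

```text
G (0.5155, 0.0919, 0.1052, 0.0988, 0.0634, 2.9) rel nest2 -0.0021 0.0027
Y (0.545, -0.3853, 0.0451, 0.0992, 0.0596, -21.1) rel nest1 0.0012 -0.3654
G (0.5215, 0.0999, 0.1066, 0.1092, 0.0824, 3.2) rel nest2 0.0044 0.0104
Y (0.5453, -0.3843, 0.046, 0.0984, 0.0568, -20.7) rel nest1 0.0015 -0.3644
t 79 [0.044 0.095] [0.113 0.117 0.123] [-0.09063577  0.12396725]
 lid plane [-0.0101 -0.0035  0.1052]
w 0 0 0 0
 lid plane [0.0296 0.0065 0.1063]
27.9667
```

View pics/c7.png

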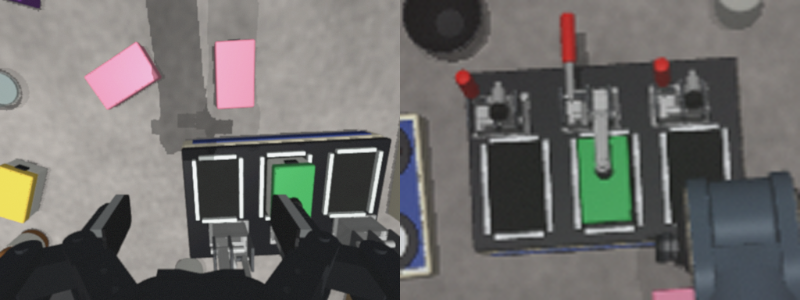

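```bash
python3 - <<'E'
from h import *
robot.goto([.50,-.33,.28],DOWN(np.pi/2-.36)); liddown(robot.grab_frame("wrist"),"Y"); liddown(robot.grab_frame("top"),"Y")
pick((.5453,-.385),-21.1)
E
```

```text
Y (0.5451, -0.3864, 0.0466, 0.0972, 0.0575, -21.0) rel nest1 0.0012 -0.3665
hit False [ 0.53637551 -0.38184858  0.0257811 ] [-0.7  0.  -0.5]
opening 0.693475040849623 [-1.2  0.4  4.5]
lifted 0.6935445043031275 [ 0.4 -0.  -2.6] [-0.    0.66  0.84  1.71 -0.56  1.04  2.24] t 32.7
```

```bash
python3 - <<'E'
from h import *
place(1)
s=robot.sense(); print(s["opening"])
if .66<s["opening"]<.72 and s["tcp_pos"][2]<.089:
    robot.grip(1.0); p=robot.sense()["tcp_pos"].copy(); robot.move_straight([*p[:2],.2],vel=.15)
    robot.move_straight([*(p[:2]-.03*X),.27],vel=.3)
    robot.goto([.45,-.3,.3],DOWN(np.pi/2)); t=robot.grab_frame("top"); liddown(t)
    cv2.imwrite("pics/c8.png",cv2.resize(t["image"][90:220,140:340,::-1],(800,520),interpolation=cv2.INTER_CUBIC))
E
```

```text
over 0.6933984983689653
hit True [ 0.51283672 -0.02075752  0.08575314] [-1.3  0.   5.1] 0.6878861310110342 t 35.3167
0.6878861310110342
G (0.5155, 0.092, 0.1048, 0.0985, 0.0631, 3.0) rel nest2 -0.002 0.0028
Y (0.5224, -0.019, 0.1046, 0.0989, 0.0614, 3.1) rel nest1 -0.0013 0.0016
```

View pics/c8.png

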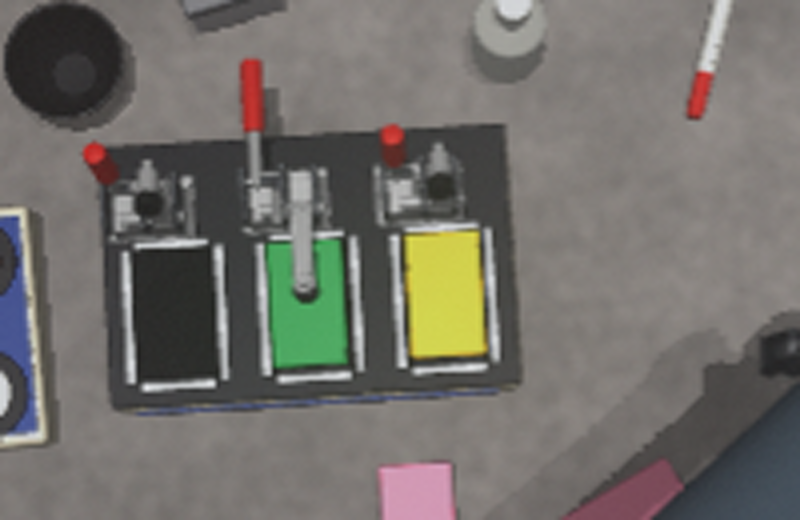

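```bash
python3 - <<'E'
from h import *
clamp(1)
p=robot.sense()["tcp_pos"].copy(); robot.move_straight([*p[:2],.25],vel=.2)
robot.goto([.5,.33,.28],DOWN(.2)); robot.grip(.5)
t=robot.grab_frame("top"); liddown(t); W=cloud(t);H=hsv(t);h,s,v=[H[...,k].astype(int) for k in range(3)]
for i in (1,2):
    d=W[...,:2]-N(i); x=d@X-.096; y=d@Y-.034; m=((h<5)|(h>175))&(s>150)&(abs(y)<.03)&(x>-.03)&(x<.13)&(W[...,2]>.09); print(i,m.sum(),np.polyfit(x[m],W[...,2][m],1))
f=robot.grab_frame("wrist"); print(bar(f,(.559,.3705))); print(bar(t,(.558,.3705))); s=robot.sense(); print(s["joint_pos"].round(2),s["t"])
cv2.imwrite("pics/c9.png",cv2.resize(t["image"][90:220,140:340,::-1],(800,520),interpolation=cv2.INTER_CUBIC))
E
```

```text
0.1 False [ 0.1 -0.4  0.2] [0.607 0.022 0.204]
0.24 False [ 0.9  0.2 -0.5] [0.617 0.023 0.203]
0.39 False [-0.5  0.   0.3] [0.627 0.023 0.2  ]
0.53 False [ 0.8  0.1 -0.1] [0.637 0.024 0.197]
0.67 False [-0.3  1.2  0.1] [0.647 0.024 0.191]
0.82 False [-0.3 -1.3 -0.1] [0.656 0.025 0.185]
0.96 False [-0.1  0.4  1.3] [0.663 0.025 0.177]
1.11 False [ 1.1  0.8 -0.5] [0.67  0.026 0.168]
1.25 False [1.1 0.2 0.8] [0.675 0.026 0.158]
1.39 False [ 0.1  0.2 -0.1] [0.679 0.026 0.149]
1.54 False [-0.5  0.3 -0.2] [0.681 0.026 0.138]
1.68 True [-2.9  1.2 10. ] [0.683 0.025 0.131]
G (0.5156, 0.0921, 0.1049, 0.0984, 0.063, 2.9) rel nest2 -0.0019 0.0029
Y (0.5222, -0.0189, 0.1048, 0.0993, 0.0612, 3.1) rel nest1 -0.0015 0.0017
1 77 [-0.09259992  0.12381079]
2 83 [-0.10975051  0.1251048 ]
(array([0.55966663, 0.37023619]), np.float64(2.9380244814477168), array([0.0845, 0.0904, 0.0919]), (0.049, 0.014), 646)
(array([0.55850542, 0.36927626]), np.float64(3.0507674088254038), array([0.0737, 0.0861, 0.0926]), (0.0495, 0.0151), 73)
[-1.5   0.59  1.28  1.72 -0.59  1.29  0.12] 46.95
```

View pics/c9.png

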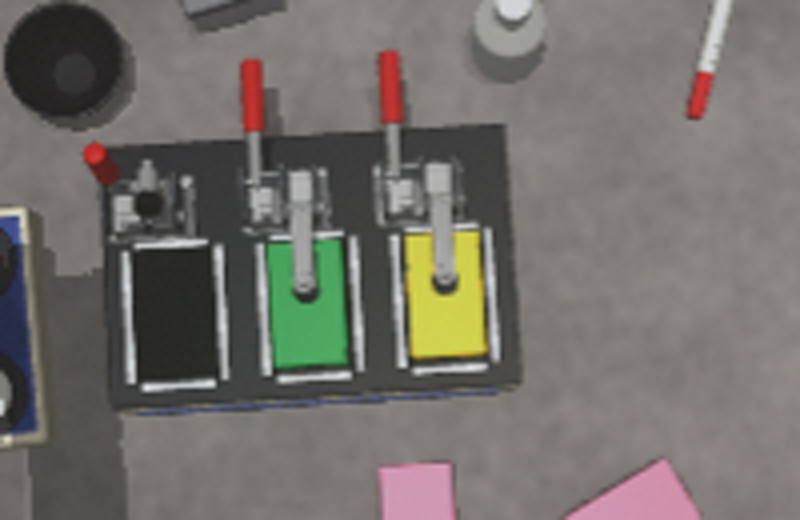

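```bash
python3 - <<'E'
from h import *
robot.move_joints([-0.985,.281,.275,1.783,-.086,1.089,.7])
c=[.5595,.3705]; a=DOWN(2.938-np.pi/2)
robot.goto([*c,.14],a); s=robot.sense(); print(s["joint_pos"].round(2),s["tcp_pos"].round(4),s["tcp_rot"].round(3))
hit=robot.move_straight([*c,.079],vel=.08,contact_N=8); s=robot.sense(); print(hit,s["tcp_pos"].round(4))
if not hit:
    robot.grip(0,30); s=robot.sense(); print(s["opening"],s["wrist_force"].round(1)); turn(-1)
    s=robot.sense(); print(s["tcp_pos"],s["opening"])
E
```

```text
[-0.85  0.57  0.29  1.66 -0.19  0.95  0.88] [0.5591 0.3709 0.1401] [-3.141  0.     1.367]
False [0.56   0.3706 0.0794]
0.15778402866246222 [0.5 1.1 1.6]
turned -2.4 q7 -1.5 yaw -1.024 Mz [-0.05 -0.03  0.01  0.   -0.01 -0.04 -0.03  0.06 -0.06 -0.02 -0.05 -0.04
 -0.02 -0.03 -0.03 -0.04 -0.02 -0.08  0.01 -0.04 -0.01 -0.03 -0.    1.33] t 55.9 F [ 1.1 -0.4  2. ]
[0.55968362 0.3707907  0.07988829] 0.15768004664622612
```

```bash
python3 - <<'E'
from h import *
robot.grip(.5); p=robot.sense()["tcp_pos"].copy(); robot.move_straight([*p[:2],.2],vel=.2); q=robot.sense()["joint_pos"].copy(); q[6]=.5; robot.move_joints(q)
robot.goto([.5,.36,.28],DOWN(.2)); f=robot.grab_frame("wrist"); snap(f,"w10")
for c in ((.45,.36),(.5595,.3705)): b=bar(f,c); print(b,np.degrees(b[1]))
robot.goto([.3,.45,.3],DOWN(.9)); t=robot.grab_frame("top"); snap(t,"top10"); liddown(t)
for c in ((.449,.36),(.558,.3705)): b=bar(t,c); print(b,np.degrees(b[1]))
print(robot.sense()["t"])
im=np.hstack([f["image"],t["image"]])[:,:,::-1]; cv2.imwrite("pics/c10.png",cv2.resize(im,(800,300)))
E
```

```text
(array([0.45084068, 0.35989183]), np.float64(0.08983875996235358), array([0.0771, 0.0903, 0.0918]), (0.0489, 0.0144), 702) 5.147381782531738
(array([0.5599786 , 0.37031481]), np.float64(0.6461700989789233), array([0.0754, 0.0901, 0.0917]), (0.0491, 0.0146), 720) 37.02281951904297
G (0.5156, 0.092, 0.1051, 0.0977, 0.063, 2.8) rel nest2 -0.0019 0.0028
Y (0.5229, -0.0188, 0.105, 0.1005, 0.0612, 3.1) rel nest1 -0.0008 0.0018
(array([0.44929516, 0.36041209]), np.float64(0.10788121029444965), array([0.0765, 0.0872, 0.0935]), (0.0494, 0.0151), 84) 6.181138038635254
(array([0.55843282, 0.37060115]), np.float64(0.6548809660094362), array([0.0774, 0.088 , 0.0944]), (0.0499, 0.014), 77) 37.521915435791016
60.5917
```

View pics/c10.png

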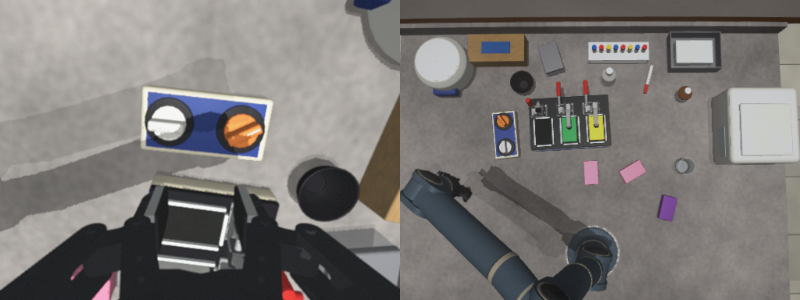

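```bash
python3 -c "
from h import *
robot.close_job(); print(robot.sense()['t'])"
```

```text
the job is handed in; nothing more can be done
the job is handed in; nothing more can be done
```

The job is done and handed in at about 61 s on the robot's clock. Only two boxes were there: green and yellow. No blue-lidded box showed in the top or side pictures, so I took it as absent.

1. **Speed knob:** I turned it anticlockwise about 1.5 rad, before touching any box, until the wrist torque jumped at the stop. Its bar then lined up with the control unit's axis (5–6°).
2. **Boxes:** Green went into nest 2 and yellow into nest 1. Both lids measured about 105 mm high, as expected for a seated box, and stayed within 3 mm of the nest centre after clamping. I checked flatness by fitting a plane to the green lid only: the top camera gave under 1°, while a wrist view partly hidden by the fingers gave 1.7°.
3. **Clamps:** The top camera showed both red handles about 5–6° past level, which is roughly 1.57 rad (the locked stop), with the pads on the lids. The force readings taken between steps never showed the dead-point push-back, so the lock rests on the handle angle and the pictures.
4. **Timer knob:** Last, I turned it clockwise about 2.4 rad to a clear torque stop. The bar rested at 37°, against about 36° expected for full.

The arm ended clear of everything. In the last top view the other bench items and the pink and purple look-alikes appeared to be where they started, though I judged that by eye. No check failed. The wrist-camera lid outlines in the nests read several millimetres too large, so I relied on the top camera for those.

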